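# Wedge the rocking crate

### The job

The plywood crate on the bench rocks because one of its four foot blocks, the one the timber wedge points at, is too short. With your fingertips push the wedge, thin end first, under that foot until the crate stands level and no longer rocks, testing it by pressing down on the lid corner above that foot; do not pick up, squeeze or ram the wedge, do not lift or shove the crate, and leave everything else where it lies. Finish while still holding a firm downward press (about 10 N) on that corner, the crate not giving way under it.

Things in the scene. Friction and masses are not known exactly. Their poses are not given: they have to be found in the camera images.
- crate: Closed low plywood crate, 312 (x) by 272 (y) mm over the lid, lid top 110 mm above the bench, 3 to 4 kg. Origin at bench level under its middle, z up. Four 40 x 40 mm foot blocks at local x +-128, y +-108 mm, 35 mm high, but the one at (+128, -108) only about 27. It stands level on the three good feet until pressed. Two 12 mm high cleats, 36 mm wide, cross the lid at x = +-55 mm.
- corner (a point): Point on the lid's top above the short foot, crate-local (128, -110, 110) mm: the place to press. The lid is flat around it, local x 73 to 156 mm, y from -136 mm. Unwedged, a press of about 2 to 4 N rocks the crate there: the corner drops some 6 to 7 mm until the short foot lands. Well wedged, it gives under 1 mm at 10 N.
- short_foot (a point): Middle of the lower outer edge (-y side) of the short foot, crate-local (128, -128, 8) mm, about 8 mm above the bench: the wedge goes in under this edge, travelling along the crate's local +y. The lid overhangs it by 8 mm.
- wedge: Plain timber wedge lying flat, 150 mm long (x), 42 wide (y), 70 g, tapering from 18 mm thick at the butt (x = -75 mm) to 2 mm at the tip (x = +75 mm). Origin at the middle of its underside. It starts 25 to 85 mm short of the short foot, pointing roughly at it. It slides freely (under 1 N) until it meets the foot, then resistance rises: snug at about 5 N. Pushed much harder, it shoves the crate.
- wedge_tip (a point): Middle of the thin edge of the wedge, at wedge-local (75, 0, 1) mm.
- wedge_butt (a point): Middle of the thick end face of the wedge, where it is pushed, at wedge-local (-75, 0, 9) mm.
- tape_roll: Bystander: roll of paper tape lying flat, 100 mm across, 36 mm high. Origin at the middle of its underside.
- offcut: Bystander: rectangular block of timber, 45 x 85 x 35 mm. Origin at the middle of its underside.
- marker: Bystander: marker pen, 19 mm thick, 125 mm long. Origin at the middle of its underside.
- screwdriver: Bystander: screwdriver lying flat, about 200 mm long. Origin near its middle.
- hammer: Bystander: hammer lying flat, about 280 mm long. Origin near its middle.
- jar: Bystander: screw-top jar, 70 mm across, 85 mm high. Origin at the middle of its underside.
- tape_measure: Bystander: tape measure case standing, 70 x 36 x 62 mm. Origin at the middle of its underside.
Things that resemble listed ones, but are neither listed nor needed, are in the scene too. Of the things shaped like the wedge, the wooden one is meant.

How it is judged:
On the way:
1. the thin end of the wedge is in under the short foot (y of wedge_tip in the frame of crate above -0.11 m and x of wedge_tip in the frame of crate between 0.098 and 0.158 m), for 0.1 s.
At the end, for the whole second after the job is handed in: The wedge's tip is 18 mm or more in under the short foot and carries over 2 N; with the fingers, clear of the wedge, pressing the lid within 55 mm of the corner point with over 5 N, the crate is level to 0.008 rad (about 1 mm at that corner), still, and within 20 mm of its start (all of step 1 and contact force between wedge and crate above 2 N and angle between crate's own z axis and vertical below 0.008 rad and contact force between the fingers and crate above 5 N and horizontal distance between the grasp point and corner below 0.055 m and height (world z) of the grasp point above 0.11 m and contact force between the fingers and wedge below 0.2 N and linear speed of crate below 0.02 m/s and height (world z) of wedge below 0.01 m and distance of crate from where it was at the start of the episode below 0.02 m); the arm keeps its last pose, push and grip.
It fails at once if the wedge or the crate is lifted off the bench (height (world z) of wedge above 0.015 m or height (world z) of crate above 0.02 m).
It fails at once if the wedge is rammed or squeezed (over 30 N) (contact force between the fingers and wedge above 30 N).
It fails at once if the crate is shoved along the bench (over 20 mm) (distance of crate from where it was at the start of the episode above 0.02 m).
It fails at once if the crate is pressed over 60 N (contact force between the fingers and crate above 60 N).
It fails at once if a bystander is disturbed (distance of any of tape_roll, offcut, marker, screwdriver, hammer, jar, tape_measure from where it was at the start of the episode above 0.025 m).
It also fails if it takes over 42 s, if anything falls off the work surface, if the arm or the gripper's body presses on something with over 40 N, if the wrist force passes 120 N, or if a joint passes its speed limit or range.

### The arm

A 6-joint arm with a two-finger parallel gripper is mounted at the origin on the work surface. World frame = base frame: x ahead of the robot, y to its left, z up, the work surface at z = 0. Lengths are in m, angles in rad, forces in N, time in s.
With the tool pointing down it reaches from about 0.275 to 0.75 m from the base axis. Payload 10.2 kg.
Tool frame: the origin (TCP) lies on the centre line of the jaws, within the pads' length; the fingertips stand 14 mm ahead of it and the grasp point (between the pads) lies 5 mm behind it; z points along the fingers, y is the direction in which the jaws open and shut (so a half turn about z gives the same grasp; the last joint's range is limited). The gripper opens to 88 mm and grips with 3 to 60 N. Pads are 18 mm wide; open, the fingers measure 123 mm over their backs; the gripper's body (75 mm by 187 mm) begins 45 mm behind the grasp point.
Start: joints at [-1.438, 0.313, 1.498, -0, 1.331, -0.223], TCP at [0.183, -0.492, 0.253] pointing down, gripper open.
Joint ranges: [-2.94, 2.94], [-0.97, 2.17], [0.19, 2.56], [-1.23, 4.37], [0.02, 3.11], [-2.88, 2.88]. Speed limits (rad/s): [2.39, 2.39, 3.01, 3.14, 3.14, 3.14].

### API

Orientations are given as a rotation vector (axis times angle).
In Python, from plant import monitor, imaging, ticket gives the robot as it stands. The module is installed in compiled form; this text tells all that it offers.
- The arm moves only by the tool apply_moves, never from a script. Its argument "targets" is a list of rows, each a list of 7 numbers: the shift along the tool's x, y, z in cm, then the turn, a rotation vector about the tool's x, y, z in rad, then the closure in counts, from 0 (fully open) to 255 (shut). In form: [[tx, ty, tz, wx, wy, wz, gripper], ...]. A call has 1 to 10 rows; each row is the pose to reach, as a shift and turn from the pose commanded when the call began, along the tool's axes at that moment; what a row does not reach only later rows make up. A row lasts 1/8 s, in which the tool goes at most 62.5 mm and 10.7 degrees, less where a joint would pass 70% of its speed; a pose out of reach is approached as far as the arm can. A call with a gripper value outside its range is refused whole. The fingers move at their own pace and stop on an object; "squeeze" is the grip in N (left out, the last holds). Time passes only in rows, so rows that repeat a pose let the fingers close. It gives the time, the measured TCP pose, the force and the opening at its end, in the units of the state.
- monitor.get_state(): the state, without advancing time (a new reading comes with each control period).
- imaging.read_camera(name): name is "scene" or "top"; returns a dict with "pixels" (384x512x3 uint8, red, green, blue), "intrinsics" (3x3 intrinsics, pixels), "rvec" (rotation vector, rad) and "tvec" (3), from world to camera coordinates, as OpenCV has them. Camera axes: x right, y down, z forward; pixel columns grow to the right and rows downward; lengths in m; the calibration is good to about 2 mm. A picture is of the moment at which its call begins. There is no depth.
- ticket.hand_in(): hands the job in, once; it reports no verdict.
The state is a dict: "time_s": time; "joint_positions": joint angles; "joint_vel": joint speeds; "effort": joint torques, N m; "position": TCP position; "orientation": TCP orientation; "contact_force": force on the tool from outside, world axes, zero at the start; "ft_torque": the same for the moment, N m; "finger_gap": finger opening in m.
Only numpy, scipy, OpenCV 4.12 (cv2) and the standard library are available. Lean on these libraries where they do the work, as an engineer would, in place of code of your own. Each camera call takes 0.05 s, during which the arm holds its last target. There are 200 camera calls.

## Working session

There is one attempt and no reset: what is moved stays moved. The work goes in short steps, Python scripts to look and compute and a tool call to move; the robot and the scene stay as the last step left them, time stands still between calls to the robot, and variables do not carry over. Pictures are saved under pics/ and viewed, about 8 in all and at most 12, crops included, and the job is handed in when it is done.

Besides the shell and the picture viewer there is one more tool, called after "Call:" as name([rows], argument=value, ...), one row to a line, values as JSON. apply_moves: Moves the arm, as the interface text tells. Its arguments: {"type":"object","properties":{"targets":{"type":"array"},"squeeze":{"type":"number"}},"required":["targets"]}

```bash
mkdir -p pics
cat > h.py <<'E'
import numpy as np, cv2
from plant import monitor, imaging, ticket
def shot(n,f):
    c=imaging.read_camera(n); np.savez('pics/'+f+'.npz',**c)
    cv2.imwrite('pics/'+f+'.png',c['pixels'][:,:,::-1]); return c
def ld(f): return np.load('pics/'+f+'.npz')
def ray(c,uv,z):
    R=cv2.Rodrigues(np.array(c['rvec'],float))[0];t=np.array(c['tvec'],float).ravel()
    d=R.T@np.linalg.inv(c['intrinsics'])@np.array([uv[0],uv[1],1.]);o=-R.T@t
    return o+d*(z-o[2])/d[2]
def proj(c,P):
    return cv2.projectPoints(np.array(P,float).reshape(-1,3),np.array(c['rvec'],float),np.array(c['tvec'],float),np.array(c['intrinsics'],float),None)[0].reshape(-1,2)
E
python3 - <<'E'
from h import *
a=shot('scene','s0');b=shot('top','t0')
for n,c in(('s',a),('t',b)):
    cv2.imwrite(f'pics/{n}0b.png',cv2.resize(c['pixels'][:,:,::-1],(800,600),interpolation=cv2.INTER_CUBIC))
    R=cv2.Rodrigues(c['rvec'])[0];print(-R.T@np.ravel(c['tvec']))
print(monitor.get_state())
E
```

```text
[0.90514116 0.66302597 0.97365081]
[ 0.26552091 -0.0129064   1.27999011]
{'time_s': 0.1, 'joint_positions': array([-1.43843263e+00,  3.13377981e-01,  1.49832481e+00,  4.82152259e-06,
        1.33100499e+00, -2.23435142e-01]), 'joint_vel': array([-0.00141867, -0.00144267, -0.00149313,  0.00065478,  0.00245165,
       -0.00265811]), 'effort': array([ 2.60121909e-03, -4.02811182e+01, -2.52645528e+01,  6.96407910e-02,
        3.42213619e-02, -6.19840171e-05]), 'position': array([ 0.18282419, -0.49193128,  0.25224018]), 'orientation': array([-3.09091488e+00, -5.55745344e-01, -8.70519790e-05]), 'contact_force': array([-1.16483186, -0.16197196, -0.79295901]), 'ft_torque': array([ 0.05340759, -0.03925402, -0.00761903]), 'finger_gap': 0.08789538391612094}
```

View pics/t0b.png

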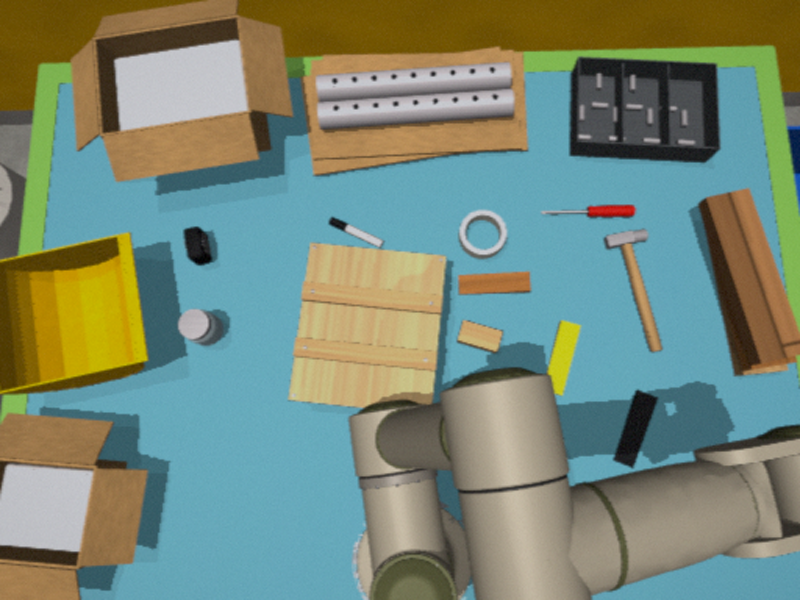

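View pics/s0b.png

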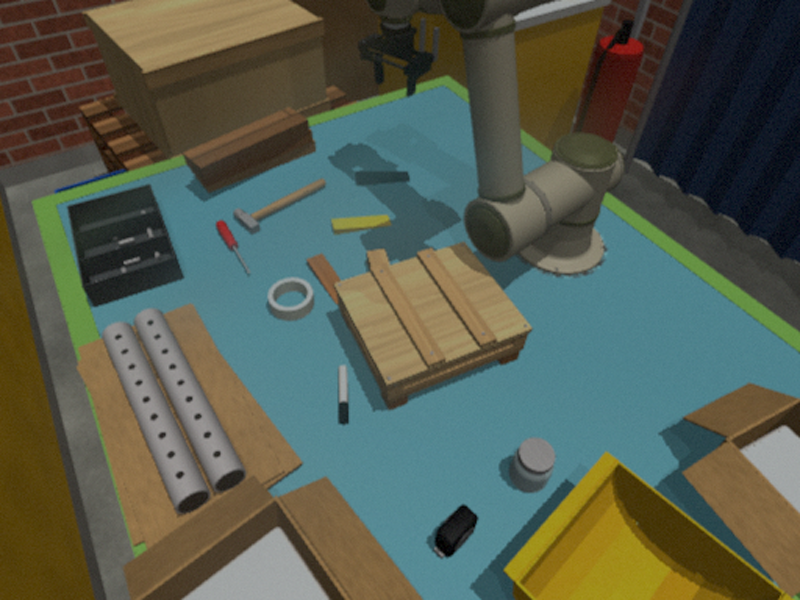

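The top view shows the crate centre near (370,325), with the wooden wedge at (495,283) to its right and the offcut at (480,335). The tape roll is at (482,233). I'll enlarge that area for accurate pixel positions.

Run:
```python
from h import *
c=ld('t0')['pixels'][130:270,175:355,::-1]
cv2.imwrite('pics/t0c.png',cv2.resize(c,None,fx=4.4,fy=4.2,interpolation=cv2.INTER_CUBIC))
```

```text
(no output)
```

View pics/t0c.png

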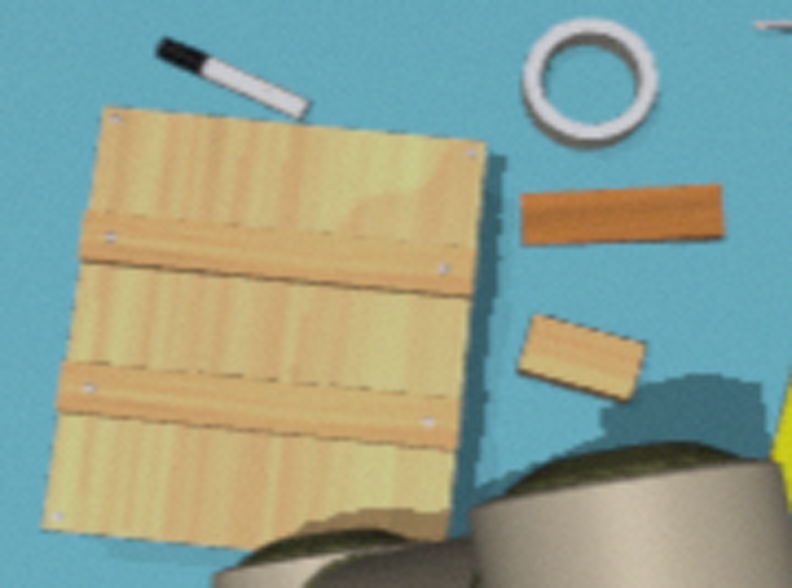

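The crop shows lid corners UL (103,107), UR (486,143) and LL (42,528). The wedge's left end runs (521,194)-(523,244) and its right end (720,184)-(723,238). The offcut sits just below it and the tape roll just above.

```bash
cat >> h.py <<'E'
def crop(p): return (175+p[0]/4.4-.4,130+p[1]/4.2-.4)
E
python3 - <<'E'
from h import *
np.set_printoptions(precision=4,suppress=True)
c=ld('t0')
UL,UR,LL=[ray(c,crop(p),.11)[:2] for p in((103,107),(486,143),(42,528))]
print(UL,UR,LL,np.linalg.norm(UL-UR),np.linalg.norm(UL-LL))
dx=UL-LL;dy=UL-UR
th=(np.arctan2(dx[1],dx[0])+np.arctan2(-dy[0],dy[1]))/2
print('angles',np.arctan2(dx[1],dx[0]),np.arctan2(-dy[0],dy[1]))
Rz=lambda t:np.array([[np.cos(t),-np.sin(t)],[np.sin(t),np.cos(t)]])
ctr=np.mean([UL-Rz(th)@[.156,.136],UR-Rz(th)@[.156,-.136],LL-Rz(th)@[-.156,.136]],0)
print('crate',ctr,th,'corner',ctr+Rz(th)@[.128,-.11],'foot',ctr+Rz(th)@[.128,-.128])
tip=np.mean([ray(c,crop(p),.002)[:2] for p in((521,194),(523,244))],0)
but=np.mean([ray(c,crop(p),.018)[:2] for p in((720,184),(723,238))],0)
d=tip-but
print('tip',tip,'butt',but,np.linalg.norm(d),'wang',np.arctan2(d[1],d[0])-np.pi/2)
L=lambda p:Rz(th).T@(p-ctr)
print('local tip',L(tip),'butt',L(but))
for n,p,z in(('offcut',[(535,314),(646,343),(631,402),(518,371)],.035),('tape',[(590,20),(658,80),(590,138),(524,80)],.036)):
    for q in p: print(n,ray(c,crop(q),z)[:2])
s=ld('s0'); P=[[*(ctr+Rz(th)@[a*.156,b*.136]),.11] for a,b in((1,1),(1,-1),(-1,-1),(-1,1))]
print(proj(s,P)*800/512)
print(proj(s,[[*tip,.002],[*but,.018]])*800/512)
print(cv2.Rodrigues(monitor.get_state()['orientation'])[0])
E
```

```text
[0.6198 0.1959] [ 0.5861 -0.0739] [0.3122 0.233 ] 0.27193636179194414 0.309788382399052
angles -0.1201810017796105 -0.12413188940903672
crate [0.4489 0.0797] -0.1221564455943236 corner [ 0.5625 -0.0451] foot [ 0.5603 -0.063 ]
tip [ 0.5526 -0.105 ] butt [ 0.5521 -0.2536] 0.14854489095761808 wang -0.002823177403533661
local tip [ 0.1254 -0.1707] butt [ 0.1431 -0.3182]
offcut [ 0.4703 -0.1096]
offcut [ 0.4461 -0.1896]
offcut [ 0.4012 -0.1766]
offcut [ 0.4266 -0.0957]
tape [ 0.7055 -0.1596]
tape [ 0.6547 -0.2085]
tape [ 0.6087 -0.1555]
tape [ 0.6571 -0.1079]
[[387.0472 383.2732]
 [333.5181 281.3748]
 [464.1373 239.6011]
 [532.8233 326.8902]]
[[344.0257 299.2301]
 [314.5061 254.8641]]
[[ 0.9374  0.3483 -0.0001]
 [ 0.3483 -0.9374  0.0011]
 [ 0.0003 -0.0011 -1.    ]]
```

Call:
apply_moves([
  [41.7,-6.3,13,0,0,-1.214,255],
  [41.7,-6.3,13,0,0,-1.214,255],
  [41.7,-6.3,13,0,0,-1.214,255],
  [41.7,-6.3,13,0,0,-1.214,255],
  [41.7,-6.3,13,0,0,-1.214,255],
  [41.7,-6.3,13,0,0,-1.214,255],
  [41.7,-6.3,13,0,0,-1.214,255],
  [41.7,-6.3,13,0,0,-1.214,255],
  [41.7,-6.3,13,0,0,-1.214,255],
  [41.7,-6.3,13,0,0,-1.214,255],
])

```text
time_s: 1.35
position: [0.551, -0.2889, 0.1233]
orientation: [2.224, 2.218, -0.0]
contact_force: [0.1, 0.3, -0.3]
finger_gap: 0.0004
```

Run:
```python
from h import *
a=shot('scene','s1');b=shot('top','t1')
x=cv2.resize(a['pixels'][100:250,150:300,::-1],(400,400),interpolation=cv2.INTER_CUBIC)
y=cv2.resize(b['pixels'][130:280,210:360,::-1],(400,400),interpolation=cv2.INTER_CUBIC)
cv2.imwrite('pics/c1.png',np.hstack([x,y]))
s=monitor.get_state();print(s['time_s'],s['contact_force'],cv2.Rodrigues(s['orientation'])[0].round(3).tolist())
```

```text
1.45 [ 0.71700162  0.4354248  -0.21867517] [[0.003, 1.0, 0.001], [1.0, -0.003, -0.001], [-0.001, 0.001, -1.0]]
```

View pics/c1.png

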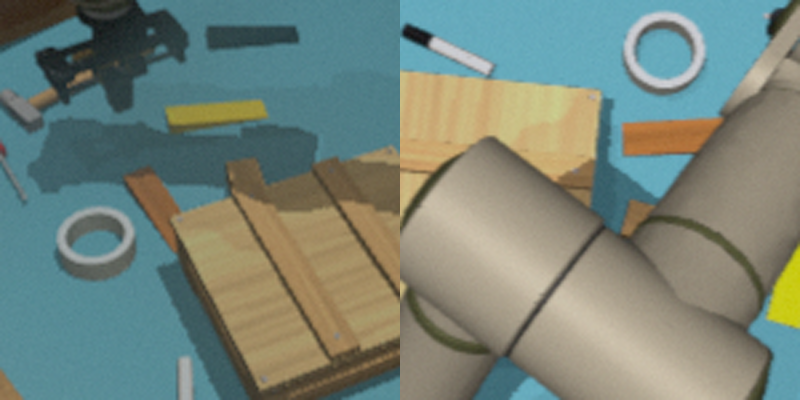

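The scene view shows the closed fingers behind the butt with nothing beneath them. The wedge hasn't moved, and the tool axes now line up with the world (tool x = +y, tool y = +x).

Call:
apply_moves([
  [0,0,4,0,0,0,255],
  [0,0,8,0,0,0,255],
  [0,0.1,10,0,0,0,255],
  [0,0.1,10.4,0,0,0,255],
  [0,0.1,10.4,0,0,0,255],
])

```text
time_s: 2.08
position: [0.5533, -0.2883, 0.0199]
orientation: [2.222, 2.219, 0.0]
contact_force: [0.1, 0.4, 0.7]
finger_gap: 0.0008
```

Call:
apply_moves([
  [1,-0.1,0,0,0,0,255],
  [2,-0.1,0,0,0,0,255],
  [2.5,-0.1,0,0,0,0,255],
  [3,-0.1,0,0,0,0.01,255],
  [3.5,-0.1,0,0,0,0.02,255],
  [4,-0.15,0,0,0,0.03,255],
  [4.5,-0.15,0,0,0,0.04,255],
  [5,-0.2,0,0,0,0.05,255],
  [5.5,-0.2,0,0,0,0.06,255],
  [6,-0.2,0,0,0,0.07,255],
])

```text
time_s: 3.32
position: [0.5509, -0.2275, 0.0187]
orientation: [-2.3, -2.14, -0.0]
contact_force: [-0.3, -0.6, 0.6]
finger_gap: 0.0003
```

Run:
```python
from h import *
a=shot('scene','s2');b=shot('top','t2')
x=cv2.resize(a['pixels'][130:230,180:280,::-1],(400,400),interpolation=cv2.INTER_CUBIC)
y=cv2.resize(b['pixels'][130:230,260:360,::-1],(400,400),interpolation=cv2.INTER_CUBIC)
cv2.imwrite('pics/c2.png',np.hstack([x,y]))
s=monitor.get_state();print(s['time_s'],s['position'],s['contact_force'])
```

```text
3.425 [ 0.55085374 -0.22722079  0.01867656] [-0.55313767  0.681881    0.50945528]
```

View pics/c2.png

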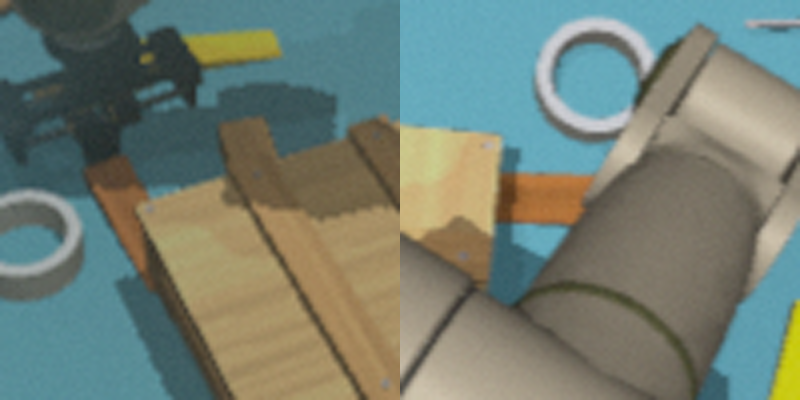

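The wedge is following the fingers. In the top crop it enters under the lid at about (500,200), still on course for the foot.

Call:
apply_moves([
  [0.5,-0.05,0,0,0,0.01,255],
  [1,-0.1,0,0,0,0.02,255],
  [1.5,-0.15,0,0,0,0.03,255],
  [2,-0.22,0,0,0,0.04,255],
  [2.5,-0.3,0,0,0,0.05,255],
  [3,-0.36,0,0,0,0.05,255],
  [3.5,-0.42,0,0,0,0.05,255],
  [4,-0.48,0,0,0,0.05,255],
  [4.5,-0.54,0,0,0,0.05,255],
  [4.5,-0.54,0,0,0,0.05,255],
])

```text
time_s: 4.68
position: [0.5487, -0.1821, 0.0187]
orientation: [-2.351, -2.083, 0.0]
contact_force: [0.5, -0.3, -0.2]
finger_gap: 0.0006
```

Call:
apply_moves([
  [0.2,-0.02,0,0,0,0,255],
  [0.4,-0.05,0,0,0,0,255],
  [0.6,-0.07,0,0,0,0,255],
  [0.8,-0.1,0,0,0,0,255],
  [1.0,-0.12,0,0,0,0,255],
  [1.0,-0.12,0,0,0,0,255],
])

```text
time_s: 5.42
position: [0.5487, -0.1723, 0.0187]
orientation: [-2.351, -2.083, -0.0]
contact_force: [0.4, 0.7, 0.9]
finger_gap: 0.0004
```

Call:
apply_moves([
  [0.1,0,0,0,0,0,255],
  [0.2,0,0,0,0,0,255],
  [0.3,0,0,0,0,0,255],
  [0.3,0,0,0,0,0,255],
])

```text
time_s: 5.92
position: [0.5491, -0.1694, 0.0187]
orientation: [2.352, 2.083, 0.0]
contact_force: [-0.1, -0.8, -0.2]
finger_gap: 0.0005
```

Call:
apply_moves([
  [0.1,0,0,0,0,0,255],
  [0.2,0,0,0,0,0,255],
  [0.2,0,0,0,0,0,255],
])

```text
time_s: 6.3
position: [0.5493, -0.1676, 0.0187]
orientation: [2.351, 2.083, -0.0]
contact_force: [-0.2, -1.6, -0.5]
finger_gap: 0.0007
```

Call:
apply_moves([
  [0.1,0,0,0,0,0,255],
  [0.2,0,0,0,0,0,255],
  [0.2,0,0,0,0,0,255],
])

```text
time_s: 6.68
position: [0.5496, -0.1662, 0.0188]
orientation: [2.351, 2.082, -0.001]
contact_force: [-0.6, -7.0, -1.9]
finger_gap: 0.0
```

Call:
apply_moves([
  [0.1,0,0,0,0,0,255],
  [0.1,0,0,0,0,0,255],
])

```text
time_s: 6.92
position: [0.5497, -0.1657, 0.0188]
orientation: [2.35, 2.082, -0.002]
contact_force: [-1.1, -8.8, -1.0]
finger_gap: 0.0006
```

Resistance rose to about 9 N within 1 mm of the predicted snug position, so I'll back off, rise and go over the lid corner.

Call:
apply_moves([
  [-1,0,0,0,0,0,255],
  [-3,0,-0.5,0,0,0,255],
  [-3,0,-6,0,0,0,255],
  [-3,0,-12,0,0,0,255],
  [0,0,-14,0,0,0,255],
  [6,-0.1,-14,0,0,0,255],
  [12,-0.2,-14,0,0,0,255],
  [12,-0.2,-13,0,0,0,255],
  [12,-0.2,-12,0,0,0,255],
  [12,-0.2,-12,0,0,0,255],
])

```text
time_s: 8.18
position: [0.5617, -0.0466, 0.1378]
orientation: [-2.353, -2.08, 0.002]
contact_force: [-1.0, 0.5, -0.1]
finger_gap: 0.0001
```

Run:
```python
from h import *
a=shot('scene','s3');b=shot('top','t3')
x=cv2.resize(a['pixels'][130:250,190:310,::-1],(400,400),interpolation=cv2.INTER_CUBIC)
y=cv2.resize(b['pixels'][130:250,250:370,::-1],(400,400),interpolation=cv2.INTER_CUBIC)
cv2.imwrite('pics/c3.png',np.hstack([x,y]))
s=monitor.get_state();print(s['time_s'],s['position'],s['contact_force'])
```

```text
8.275 [ 0.5621578  -0.04644076  0.13873235] [0.47616854 0.44954045 0.38600324]
```

View pics/c3.png

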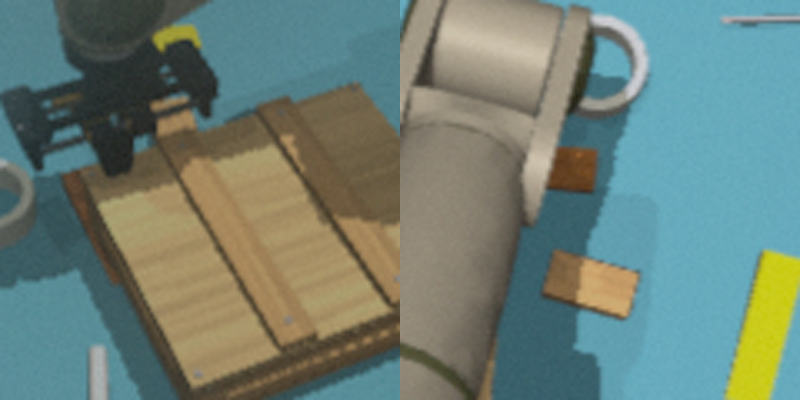

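Run:
```python
from h import *
np.set_printoptions(precision=4,suppress=True)
t=ld('t3');f=lambda p:((p[0]-400)/3.3333+250-.35,p[1]/3.3333+130-.35)
th=-.122;ctr=np.array([.4489,.0797]);R=np.array([[np.cos(th),-np.sin(th)],[np.sin(th),np.cos(th)]])
for p in((597,150),(597,190)):
    w=ray(t,f(p),.018)[:2];print(w,R.T@(w-ctr))
s=ld('s3')
P=[[*(ctr+R@np.array(q)),z] for q,z in(((.149,-.073),.002),((.149,-.223),.018),((.149,-.223),0),((.149,-.128),.006),((.107,-.223),.018),((.156,-.136),.11),((.156,.136),.11))]
print((proj(s,P)-[190,130])*3.333)
```

```text
[ 0.5718 -0.156 ] [ 0.1507 -0.219 ]
[ 0.5312 -0.1543] [ 0.1102 -0.2222]
[[113.9033 278.7758]
 [ 61.6813 168.6521]
 [ 62.9892 179.8173]
 [ 94.095  237.92  ]
 [ 98.05   157.0491]
 [ 78.1379 166.9621]
 [192.3685 384.3222]]
```

Call:
apply_moves([
  [0,0,0.5,0,0,0,255],
  [0,0,1.0,0,0,0,255],
  [0,0,1.3,0,0,0,255],
  [0,0,1.3,0,0,0,255],
])

```text
time_s: 8.78
position: [0.5621, -0.0451, 0.1255]
orientation: [-2.351, -2.083, 0.0]
contact_force: [-0.1, -0.4, -0.2]
finger_gap: 0.0006
```

The wedge lies as predicted: butt at crate-local (0.130, -0.221), tip about 57 mm in. I'll press gently now.

Call:
apply_moves([
  [0,0,0.1,0,0,0,255],
  [0,0,0.1,0,0,0,255],
])

```text
time_s: 9.02
position: [0.5622, -0.0452, 0.1248]
orientation: [2.352, 2.083, 0.0]
contact_force: [0.4, -0.0, -0.4]
finger_gap: 0.0005
```

Call:
apply_moves([
  [0,0,0.1,0,0,0,255],
  [0,0,0.1,0,0,0,255],
])

```text
time_s: 9.28
position: [0.5623, -0.0452, 0.1244]
orientation: [2.351, 2.083, 0.0]
contact_force: [-1.8, 1.2, 5.5]
finger_gap: 0.0007
```

Call:
apply_moves([
  [0,0,0.05,0,0,0,255],
  [0,0,0.05,0,0,0,255],
])

```text
time_s: 9.52
position: [0.5623, -0.0452, 0.1244]
orientation: [2.351, 2.083, 0.001]
contact_force: [-3.7, -0.1, 9.9]
finger_gap: 0.0005
```

Call:
apply_moves([
  [0,0,0.01,0,0,0,255],
  [0,0,0.01,0,0,0,255],
  [0,0,0.01,0,0,0,255],
  [0,0,0.01,0,0,0,255],
  [0,0,0.01,0,0,0,255],
  [0,0,0.01,0,0,0,255],
  [0,0,0.01,0,0,0,255],
  [0,0,0.01,0,0,0,255],
])

```text
time_s: 10.52
position: [0.5623, -0.0452, 0.1244]
orientation: [2.351, 2.083, 0.001]
contact_force: [-4.3, 0.3, 10.7]
finger_gap: 0.0005
```

Run:
```python
from h import *
a=ld('s0');b=shot('scene','s4')
g=lambda c:cv2.cvtColor(c['pixels'],cv2.COLOR_RGB2GRAY).astype(np.float32)
for n,(r0,r1,c0,c1) in dict(front=(205,255,240,345),bg=(280,340,280,360),roll=(170,210,165,205)).items():
    print(n,cv2.phaseCorrelate(g(a)[r0:r1,c0:c1].copy(),g(b)[r0:r1,c0:c1].copy(),cv2.createHanningWindow((c1-c0,r1-r0),cv2.CV_32F)))
for i in range(5):
    imaging.read_camera('top');s=monitor.get_state();print(s['time_s'],s['position'].round(5),s['contact_force'].round(2))
x=b['pixels'][130:260,190:350,::-1];cv2.imwrite('pics/c4.png',cv2.resize(x,(720,585),interpolation=cv2.INTER_CUBIC))
```

```text
front ((-0.07991723108455773, 0.25707863850939106), 1.0479233379717225)
bg ((0.03704469529651533, -0.09914704683194486), 0.9688498989741008)
roll ((0.1435313925357633, 0.2569158529058768), 0.8996542906761169)
10.625 [ 0.56228 -0.04519  0.12441] [-4.04  0.78 10.72]
10.675 [ 0.56227 -0.04519  0.1244 ] [-3.99  1.65 10.69]
10.725 [ 0.56227 -0.04518  0.12439] [-4.4   1.45 10.6 ]
10.775 [ 0.56226 -0.04517  0.12441] [-4.37  0.88 10.05]
10.825 [ 0.56227 -0.04517  0.12438] [-4.15  0.45 10.01]
```

View pics/c4.png

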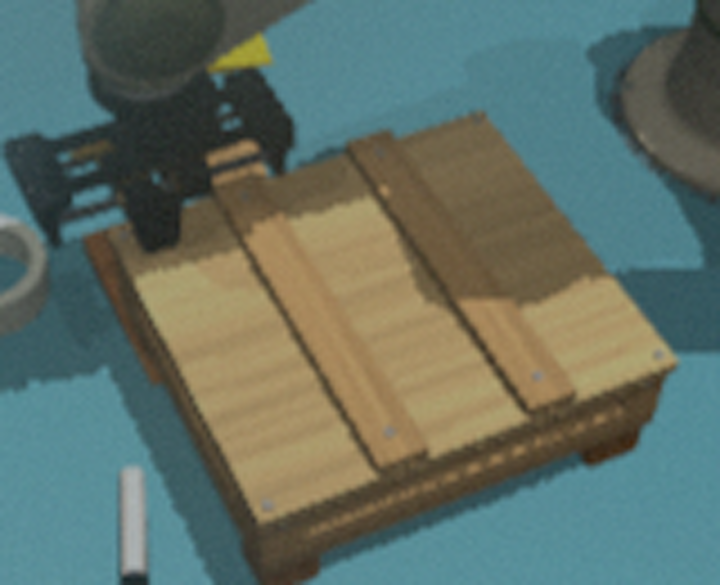

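The fingers are on the lid corner at about (155,240), with the wedge under the crate's edge at (100,250)-(155,375). The force is steady at 10-11 N, the corner isn't giving, and the crate has shifted less than half a pixel. I'm handing in.

Run:
```python
from h import *
print(ticket.hand_in())
```

```text
the job is handed in; nothing more can be done
None
```

I pushed the wooden wedge thin end first under the short foot, with closed fingertips against its butt. I stopped at about 9 N, where the resistance had risen steeply. I then backed off, pressed the lid corner, and handed in while holding that press.

**Last checks:**
- **Wedge:** from the camera image its tip is about 57 mm in under the foot, at crate-local x of about 0.13 m. Its carried load can't be measured directly.
- **Press:** it held steady at 10.0–10.7 N for about 1 s, with the fingertips about 1 mm from the estimated corner point.
- **Give:** the corner gave no more than 0.4 mm between first contact and 10 N, and did not drift afterwards. The lid height there is within about 0.5 mm of nominal, so the crate should be level.
- **Crate and surroundings:** the crate's image shifted by less than 0.3 px from the start, and the tape roll's the same. I did not measure the other bystanders; none that were in view looked disturbed.

**Not ideal:** the final push peaked at about 9 N rather than the suggested 5 N. There is also a steady side force of about 4 N at the fingertips during the press. Neither moved the crate measurably.

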